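# Lay out the parts of a small flow-chemistry line

### The job

Lay out the flow line: stand the taller of the two blue-capped glass bottles on the middle of the stirrer plate, stand the amber pot on the bench halfway between the stirrer and the tube rack and in line with their middles, and lay the black mixer block flat on the middle of the pot's lid. Stand the shorter blue-capped bottle on the bench in front of the tube rack, on the robot's side, centred on the rack's long side with the bottle's middle 90 mm from the rack's middle. Leave the measuring cylinder standing where it is, and finish with everything released and at rest.

Things in the scene. Friction and masses are not known exactly. Their poses are not given: they have to be found in the camera images.
- tall_bottle: The taller of two clear glass bottles with ribbed blue screw caps: 95 mm high, round body 50 mm in diameter up to 63 mm height, then a shoulder, then a cap 36 mm in diameter over the top 18 mm. Loose, about 160 g, starts standing on the bench. Origin at the centre of its underside, z up.
- short_bottle: The shorter clear glass bottle with the same ribbed blue cap: 60 mm high, round body 50 mm in diameter up to 28 mm height, then a shoulder up to 38 mm, then a cap 36 mm in diameter from 42 to 60 mm height. Loose, about 110 g, starts standing on the bench. Origin at the centre of its underside, z up.
- pot: Round amber pot 50 mm high with a flat lid: body 58 mm in diameter up to 36 mm height, lid 62 mm in diameter over the top 14 mm, the lid does not come off. Loose, about 130 g, starts standing on the bench. Origin at the centre of its underside, z up.
- mixer: Black rectangular mixer block, 54 mm long (its x) by 36 mm wide (its y) by 30 mm high, with a small steel port 4 mm long at each end and small steel screw heads on top. Loose, about 120 g, starts flat on the bench at any yaw. Origin at the centre of its underside, z up.
- stirrer: Low white square magnetic stirrer, 120 x 120 mm, with a flat round white plate 104 mm in diameter on top; the plate's upper face is 35 mm above the bench. Fixed, but elsewhere at every start. Origin at the centre of its underside on the bench, z up.
- rack: Blue test-tube rack, 100 mm long (its y), 50 mm deep (its x), top 60 mm above the bench, tubes up to 78 mm. Fixed, but elsewhere at every start: left or right of the stirrer, always 360 mm from it centre to centre, the stirrer lying on the rack's long axis (its y). Its front, the long side facing the robot, looks along its -x. Origin at the centre of its underside, z up.
- cylinder: Slim glass measuring cylinder 85 mm high, tube 21 mm in diameter, on a blue round foot 38 mm in diameter and 6 mm high. Loose; not to be moved (20 mm is the most that is forgiven). Origin at the centre of its underside, z up.
Things that resemble listed ones, but are neither listed nor needed, are in the scene too. What is meant by the rack is not yellow, and is the smaller of those in its own colour.

How it is judged:
At the end, for the whole second after the job is handed in: Upright and at rest: tall bottle within 15 mm of the plate middle; pot on the bench within 15 mm of halfway; block flat on the lid within 12 mm of its middle; short bottle 90 mm in front of the rack, within 15 mm each way; cylinder within 20 mm of its start; all released (horizontal distance between tall_bottle and stirrer below 0.015 m and z of tall_bottle in the frame of stirrer between 0.031 and 0.04 m and angle between each of tall_bottle, pot, mixer, short_bottle, cylinder's own z axis and vertical below 0.1 rad and x of pot in the frame of rack between -0.015 and 0.015 m and horizontal distance between pot and rack between 0.165 and 0.195 m and horizontal distance between pot and stirrer between 0.165 and 0.195 m and height (world z) of each of pot, short_bottle below 0.005 m and horizontal distance between mixer and pot below 0.012 m and z of mixer in the frame of pot between 0.046 and 0.055 m and x of short_bottle in the frame of rack between -0.105 and -0.075 m and y of short_bottle in the frame of rack between -0.015 and 0.015 m and linear speed of each of tall_bottle, short_bottle, pot, mixer below 0.02 m/s and distance of cylinder from where it was at the start of the episode below 0.02 m); the robot touches nothing.
It fails at once if the measuring cylinder is knocked over or shifted by more than 20 mm (angle between cylinder's own z axis and vertical above 0.4 rad or distance of cylinder from where it was at the start of the episode above 0.02 m).
It also fails if it takes over 109 s, if anything falls off the work surface, if the arm or the gripper's body presses on something with over 40 N, if the wrist force passes 120 N, or if a joint passes its speed limit or range.

### The arm

A 6-joint arm with a two-finger parallel gripper is mounted at the origin on the work surface. World frame = base frame: x ahead of the robot, y to its left, z up, the work surface at z = 0. Lengths are in m, angles in rad, forces in N, time in s.
With the tool pointing down it reaches from about 0.3 to 0.825 m from the base axis. Payload 5.4 kg.
Tool frame: the origin (TCP) lies midway between the tips of the shut fingers; the grasp point (between the pads) lies 19 mm behind it; z points along the fingers, y is the line along which they close (so a half turn about z gives the same grasp; the last joint's range is limited). The gripper opens to 92 mm and grips with 3 to 60 N. Pads are 20 mm wide; open, the fingers measure 128 mm over their backs; the gripper's body (75 mm by 189 mm) begins 69 mm behind the grasp point.
Start: joints at [-1.502, 0.158, 1.597, -0, 1.386, -0.21], TCP at [0.158, -0.553, 0.215] pointing down, gripper open.
Joint ranges: [-2.91, 2.91], [-0.94, 2.29], [0.18, 2.7], [-1.29, 4.43], [0.17, 2.64], [-3, 3]. Speed limits (rad/s): [2.57, 2.57, 3.14, 3.14, 3.14, 3.14].

### API

Orientations are given as [roll, pitch, yaw] about the fixed x, y, z axes, in that order (R = Rz(yaw) Ry(pitch) Rx(roll)).
In Python, from workcell import read_state, camera, camera_model, hand_in gives the robot as it stands.
- The arm moves only by the tool move_arm, never from a script. Its argument "commands" is text: rows parted by semicolons, each of 7 numbers parted by spaces: the turn, a rotation vector about the tool's x, y, z in parts of the range, where 1.0 means pi rad, then the shift along the tool's x, y, z in fractions of the full range, 1 being 800 mm, then the opening, from -1 (shut) to 1 (fully open). In form: ax ay az x y z jaw; .... A call has 1 to 20 rows; each row is the pose to reach, as a shift and turn from the pose commanded when the call began, along the tool's axes at that moment; what a row does not reach only later rows make up. A row lasts 1/10 s, in which the tool goes at most 50 mm and 8.59 degrees, less where a joint would pass 70% of its speed; a pose out of reach is approached as far as the arm can. A shift or turn number past 1, either way, is cut back to 1. A call with a gripper value outside its range is refused whole. The fingers move at their own pace and stop on an object; "force" is the grip in N (left out, the last holds). Time passes only in rows, so rows that repeat a pose let the fingers close. It gives the time, the measured TCP pose, the force, the opening and the grip force at its end, in the units of the state.
- read_state(): the state, without advancing time (a new reading comes with each control period).
- camera(name): name is "scene" or "top" or "wrist"; returns (picture, depth): 400x640x3 uint8, blue, green, red; 400x640 float32, m along the optical axis (not along the pixel's ray), 0 where there is no reading.
- camera_model(name): a dict with "vertical_fov" (degrees; the focal length in pixels is half the picture's height over the tangent of half this angle, whatever the lens; pixels are square), "cx", "cy" (the principal point, pixels), "position" and "attitude" of the camera in the world; the wrist camera has in their place "T_tool_cam" (4x4, takes a point from camera to tool coordinates, whose origin is the TCP and whose axes are the flange's). Camera axes: x right, y up, looking along -z (the intrinsics and any distortion apply to the point x, -y, -z); pixel columns grow to the right and rows downward; lengths in m; the calibration is good to about 2 mm. A picture is of the moment at which its call begins: read the wrist's pose just before it. camera_model takes no time and is no camera call.
- hand_in(): hands the job in; it is judged then, once.
The state is a dict: "time_s": time; "q": joint angles; "qd": joint speeds; "tau": joint torques, N m; "tcp_pos": TCP position; "tool_rot": TCP orientation; "contact_force": force on the tool from outside, world axes, zero at the start; "ft_torque": the same for the moment, N m; "opening": finger opening in m; "grasp_force": force on a finger pad.
Only numpy, scipy, OpenCV 4.12 (cv2) and the standard library are available. Lean on these libraries where they do the work, as an engineer would, in place of code of your own. Each camera call takes 0.05 s, during which the arm holds its last target. There are 200 camera calls.

## Working session

There is one attempt and no reset: what is moved stays moved. The work goes in short steps, Python scripts to look and compute and a tool call to move; the robot and the scene stay as the last step left them, time stands still between calls to the robot, and variables do not carry over. Pictures are saved under pics/ and viewed, at most 14 in all, crops included, and the job is handed in when it is done.

Besides the shell and the picture viewer there is one more tool, called after ">>>" by a JSON object that holds its "name" and its "arguments". move_arm: Moves the arm, as the interface text tells. Its arguments: {"type":"object","properties":{"commands":{"type":"string"},"force":{"type":"number"}},"required":["commands"]}

```bash
ls; mkdir -p pics; python3 - <<'E'
from workcell import *
import cv2
s=read_state();print({k:s[k] for k in('time_s','tcp_pos','tool_rot','opening')})
import numpy as np
for n in("scene","top"):
    p,d=camera(n);cv2.imwrite(f"pics/{n}0.png",p);np.save(f"{n}0.npy",d);print(n,camera_model(n))
print(camera_model("wrist"))
E
```

```text
pics
{'time_s': 0.0, 'tcp_pos': array([ 0.15816552, -0.55215297,  0.21361083]), 'tool_rot': array([-3.13972449e+00, -3.98625570e-04,  2.78802475e-01]), 'opening': 0.09205121545438223}
scene {'vertical_fov': 54.10533542891833, 'cx': 323.8977401935443, 'cy': 196.85734705130247, 'position': array([1.24369657, 0.36981803, 0.55157175]), 'attitude': array([0.97597606, 0.00436284, 2.07281152])}
top {'vertical_fov': 55.27637605314982, 'cx': 320.4945818300489, 'cy': 197.35891022315158, 'position': array([ 0.39709552, -0.00772304,  0.96958229]), 'attitude': array([ 0.16099912,  0.02218159, -1.58811449])}
{'vertical_fov': 70.68041827047098, 'cx': 322.2811928701769, 'cy': 199.9669983637749, 'T_tool_cam': array([[ 8.66287105e-04,  9.57354644e-01,  2.88914062e-01,
         8.32885716e-02],
       [ 9.99999276e-01, -5.88063686e-04, -1.04979652e-03,
        -4.65852100e-04],
       [-8.35127705e-04,  2.88914762e-01, -9.57354460e-01,
        -1.70243614e-01],
       [ 0.00000000e+00,  0.00000000e+00,  0.00000000e+00,
         1.00000000e+00]])}
```

View pics/top0.png

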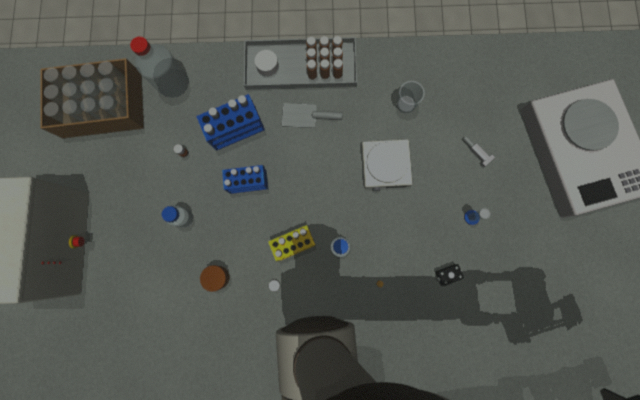

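View pics/scene0.png

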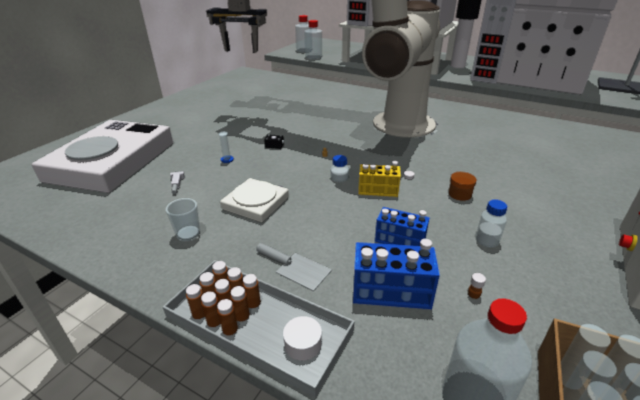

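The top view shows the small blue rack at (244,179), stirrer at (386,163), tall bottle cap at (172,214), short bottle cap at (341,246), pot at (213,278), mixer at (449,273) and cylinder foot at (472,217). Next I'll convert these pixels to world positions using the depth.

```bash
cat > h.py <<'E'
import numpy as np,cv2
from scipy.spatial.transform import Rotation as R
from workcell import *
def cam_pose(n,s=None):
    m=camera_model(n)
    if n=="wrist":
        T=np.eye(4);T[:3,:3]=R.from_euler('xyz',s['tool_rot']).as_matrix();T[:3,3]=s['tcp_pos']
        T=T@m['T_tool_cam'];return m,T[:3,:3],T[:3,3]
    return m,R.from_euler('xyz',m['attitude']).as_matrix(),m['position']
def rays(n,uv,s=None):
    m,A,p=cam_pose(n,s);f=200/np.tan(np.radians(m['vertical_fov']/2))
    uv=np.atleast_2d(uv).astype(float)
    r=np.c_[(uv[:,0]-m['cx'])/f,-(uv[:,1]-m['cy'])/f,-np.ones(len(uv))]
    return p,r@A.T
def at_z(n,uv,z,s=None):
    p,r=rays(n,uv,s);z=np.broadcast_to(z,len(r));return p+r*((z-p[2])/r[:,2])[:,None]
def cloud(n,d,s=None):
    v,u=np.mgrid[:400,:640];p,r=rays(n,np.c_[u.ravel(),v.ravel()],s)
    c=(p+r*d.reshape(-1,1)).reshape(400,640,3);c[d==0]=np.nan;return c
E
python3 - <<'E'
from h import *
d=np.load('top0.npy');p=cv2.imread('pics/top0.png');c=cloud('top',d)
for nm,(u,v) in dict(bench=(350,120),bench2=(230,320),stir=(386,163),pot=(213,278),tall=(172,214),short=(341,246),mix=(449,273),cyltop=(485,213),foot=(472,217),rack=(244,179)).items(): print(nm,c[v,u].round(3))
def reg(nm,box,z0,z1,hsv=None):
    u0,v0,u1,v1=box;q=c[v0:v1,u0:u1];m=(q[...,2]>z0)&(q[...,2]<z1)
    if hsv:
        h=cv2.cvtColor(p[v0:v1,u0:u1],cv2.COLOR_BGR2HSV);m&=cv2.inRange(h,*map(np.array,hsv))>0
    q=q[m];(cx,cy),(w,h),a=cv2.minAreaRect(q[:,:2].astype(np.float32)*1000)
    print(nm,len(q),'z',np.median(q[:,2]).round(3),'mean',q[:,:2].mean(0).round(4),'rect',round(cx,1),round(cy,1),round(w,1),round(h,1),'ang',round(a,1))
blue=((100,120,50),(130,255,255))
reg('stir',(350,130,425,200),.025,.05)
reg('pot',(190,255,240,300),.04,.06)
reg('tall',(150,195,200,235),.08,.11)
reg('short',(320,230,365,265),.05,.075)
reg('mix',(425,255,475,292),.02,.04)
reg('rack',(215,155,275,198),.05,.07,blue)
reg('rackall',(215,155,275,198),.02,.09)
reg('yellow',(262,220,322,268),.02,.09)
reg('foot',(455,200,500,235),-.01,.015,blue)
out=[cv2.resize(p[v-40:v+40,u-53:u+53],None,fx=3.7,fy=3.7,interpolation=2) for u,v in((244,179),(341,246),(172,214),(475,217))]
cv2.imwrite('pics/crop.png',np.vstack([np.hstack(out[:2]),np.hstack(out[2:])]))
E
```

```text
bench [ 0.761 -0.071  0.   ]
bench2 [ 0.254  0.239 -0.003]
stir [ 0.634 -0.156  0.033]
pot [0.358 0.268 0.051]
tall [0.508 0.356 0.093]
short [ 0.428 -0.036  0.061]
mix [ 0.36  -0.294  0.032]
cyltop [ 0.497 -0.37   0.084]
foot [ 0.493 -0.359  0.032]
rack [0.595 0.196 0.06 ]
stir 2024 z 0.033 mean [ 0.6349 -0.1576] rect 634.3 -158.3 123.6 119.1 ang 2.0
pot 552 z 0.049 mean [0.3579 0.2698] rect 357.7 270.2 60.9 60.0 ang 10.4
tall 221 z 0.093 mean [0.5085 0.3609] rect 508.8 363.0 37.8 36.4 ang 20.3
short 186 z 0.059 mean [ 0.4276 -0.0347] rect 426.8 -35.4 35.7 35.3 ang 88.8
mix 365 z 0.029 mean [ 0.3556 -0.297 ] rect 355.0 -296.9 36.1 59.0 ang 19.8
rack 575 z 0.059 mean [0.597  0.1968] rect 599.9 199.6 51.2 100.7 ang 5.8
rackall 966 z 0.059 mean [0.597  0.1965] rect 599.9 199.5 51.2 101.0 ang 5.8
yellow 921 z 0.059 mean [0.4369 0.0811] rect 437.9 81.9 50.3 99.8 ang 21.9
foot 88 z 0.005 mean [ 0.4937 -0.3637] rect 495.1 -366.0 34.5 30.3 ang 16.1
```

View pics/crop.png

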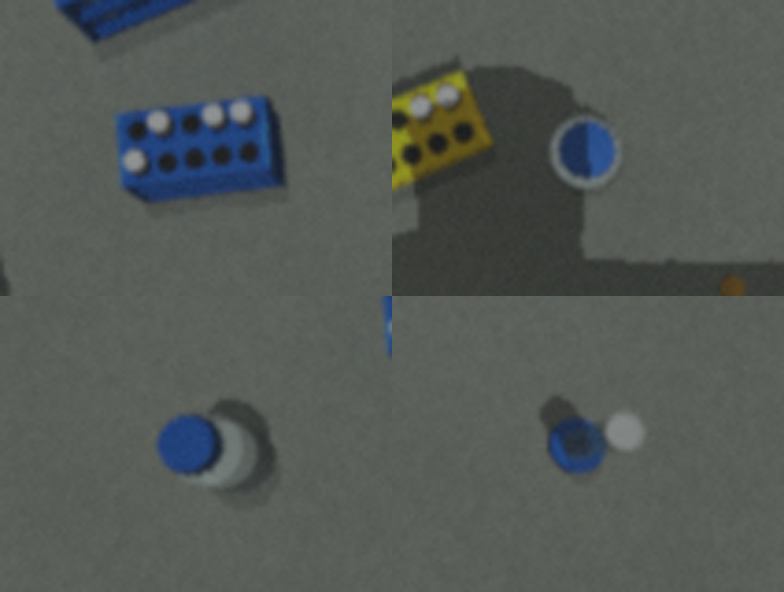

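```bash
cat >> h.py <<'E'
def rel(xyz,yaw,s=None):
    """row numbers from the present pose to a tool-down pose at xyz with yaw"""
    s=s or read_state();A=R.from_euler('xyz',s['tool_rot']);B=R.from_euler('xyz',[np.pi,0,yaw])
    print((A.inv()*B).as_rotvec().round(3),(A.inv().apply(np.array(xyz)-s['tcp_pos'])*1000).round(1))
E
python3 -c "
from h import *
rel([.509,.362,.2],.279);rel([.509,.362,.024],.279)"
```

```text
[-0.002 -0.    -0.   ] [ 588.9 -782.4   15.2]
[-0.002 -0.    -0.   ] [ 588.8 -782.1  191.2]
```

The rows are not in the units I measure in: shifts go in shares of 800 mm and turns go in shares of pi rad. I convert before sending: -782 mm / 800 = -0.9775, 589 mm / 800 = 0.7363.

>>> {"name": "move_arm", "arguments": {"commands": "0 0 0 0.7363 -0.9775 0.0188 1;0 0 0 0.7363 -0.9775 0.0188 1;0 0 0 0.7363 -0.9775 0.0188 1;0 0 0 0.7363 -0.9775 0.0188 1;0 0 0 0.7363 -0.9775 0.0188 1;0 0 0 0.7363 -0.9775 0.0188 1;0 0 0 0.7363 -0.9775 0.0188 1;0 0 0 0.7363 -0.9775 0.0188 1;0 0 0 0.7363 -0.9775 0.0188 1;0 0 0 0.7363 -0.9775 0.0188 1;0 0 0 0.7363 -0.9775 0.0188 1;0 0 0 0.7363 -0.9775 0.0188 1;0 0 0 0.7363 -0.9775 0.0188 1;0 0 0 0.7363 -0.9775 0.0188 1;0 0 0 0.7363 -0.9775 0.0188 1;0 0 0 0.7363 -0.9775 0.0188 1;0 0 0 0.7363 -0.9775 0.0188 1;0 0 0 0.7363 -0.9775 0.0188 1;0 0 0 0.7363 -0.9775 0.0188 1;0 0 0 0.7363 -0.9775 0.0188 1", "force": 30}}

```text
time_s: 2.1
tcp_pos: [0.5092, 0.3642, 0.1985]
tool_rot: [-3.141, 0.001, 0.281]
contact_force: [-0.3, 0.2, -0.1]
opening: 0.0922
grasp_force: 0.0
```

```bash
python3 - <<'E'
from h import *
s=read_state();p,d=camera('wrist');cv2.imwrite('pics/w1.png',p);c=cloud('wrist',d,s)
h=cv2.cvtColor(p,cv2.COLOR_BGR2HSV);m=(cv2.inRange(h,(100,120,50),(130,255,255))>0)&(c[...,2]>.085)&(np.hypot(c[...,0]-.509,c[...,1]-.362)<.06)
q=c[m];print(len(q),np.median(q[:,2]),q[:,:2].mean(0),cv2.minAreaRect(q[:,:2].astype(np.float32)*1000))
rel([.509,.362,.024],.279)
E
```

```text
950 0.09488860926594539 [0.51088926 0.36503606] ((510.26947021484375, 364.96630859375), (36.15965270996094, 34.6545295715332), 22.515010833740234)
[-0.002 -0.     0.003] [ -1.9   4.5 174.2]
```

View pics/w1.png

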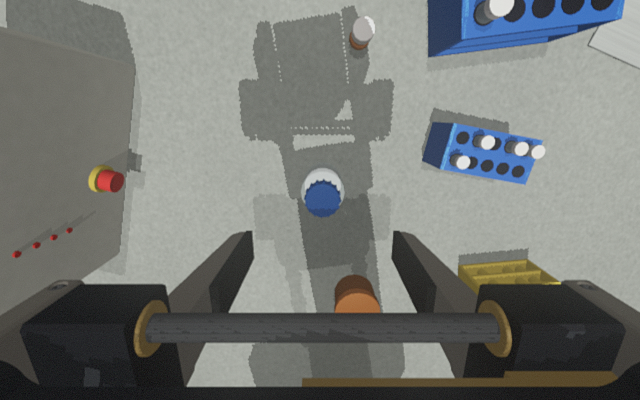

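The wrist view shows the tall bottle's cap at (323,196), centred between the fingers. I'll go straight down and grip.

To row units: 174 mm / 800 = 0.2175, 165 mm / 800 = 0.2063.

>>> {"name": "move_arm", "arguments": {"commands": "0 0 0 0.0013 0 0.0625 1;0 0 0 0.0013 0 0.125 1;0 0 0 0.0013 0 0.175 1;0 0 0 0.0013 0 0.2063 1;0 0 0 0.0013 0 0.2175 1;0 0 0 0.0013 0 0.2175 1;0 0 0 0.0013 0 0.2175 1;0 0 0 0.0013 0 0.2175 -1;0 0 0 0.0013 0 0.2175 -1;0 0 0 0.0013 0 0.2175 -1;0 0 0 0.0013 0 0.2175 -1;0 0 0 0.0013 0 0.2175 -1;0 0 0 0.0013 0 0.2175 -1;0 0 0 0.0013 0 0.2175 -1", "force": 30}}

```text
time_s: 3.55
tcp_pos: [0.5103, 0.3618, 0.0259]
tool_rot: [-3.141, -0.001, 0.279]
contact_force: [-0.9, 2.0, 1.9]
opening: 0.0496
grasp_force: 30.0
```

```bash
python3 -c "
from h import *
s=read_state();print(s['tcp_pos'],s['opening'],s['grasp_force'])
rel([.51,.364,.144],.279);rel([.6345,-.158,.144],.279)"
```

```text
[0.51034039 0.3618328  0.02591297] 0.049607232004014575 30.000249120639637
[-0.001 -0.001 -0.   ] [   0.3   -2.3 -118.1]
[-0.001 -0.001 -0.   ] [ -23.6  533.9 -118.4]
```

To row units: 534 mm / 800 = 0.6675, -120 mm / 800 = -0.15.

>>> {"name": "move_arm", "arguments": {"commands": "0 0 0 0 0 -0.0188 -1;0 0 0 0 0 -0.0563 -1;0 0 0 0 0 -0.1063 -1;0 0 0 0 0.0125 -0.1438 -1;0 0 0 -0.0025 0.0438 -0.15 -1;0 0 0 -0.005 0.0938 -0.15 -1;0 0 0 -0.0075 0.15 -0.15 -1;0 0 0 -0.01 0.2063 -0.15 -1;0 0 0 -0.0125 0.2625 -0.15 -1;0 0 0 -0.015 0.3188 -0.15 -1;0 0 0 -0.0175 0.375 -0.15 -1;0 0 0 -0.02 0.4313 -0.15 -1;0 0 0 -0.0225 0.4875 -0.15 -1;0 0 0 -0.025 0.5438 -0.15 -1;0 0 0 -0.0275 0.5938 -0.15 -1;0 0 0 -0.03 0.6313 -0.15 -1;0 0 0 -0.03 0.6563 -0.15 -1;0 0 0 -0.03 0.6675 -0.15 -1;0 0 0 -0.03 0.6675 -0.15 -1;0 0 0 -0.03 0.6675 -0.15 -1"}}

```text
time_s: 5.55
tcp_pos: [0.6338, -0.1576, 0.1456]
tool_rot: [-3.141, 0.0, 0.279]
contact_force: [-0.5, 0.1, -3.0]
opening: 0.0495
grasp_force: 30.0
```

```bash
python3 - <<'E'
from h import *
s=read_state();print(s['tcp_pos'],s['opening'],s['grasp_force'])
rel([.6345,-.158,.0615],.279)
p,d=camera('scene');cv2.imwrite('pics/s2.png',cv2.resize(p[100:300,100:400],None,fx=2.4,fy=2.4))
p,d=camera('wrist');c=cloud('wrist',d,s);cv2.imwrite('pics/w2.png',p)
q=c[(c[...,2]>.028)&(c[...,2]<.045)&(np.hypot(c[...,0]-.634,c[...,1]+.158)<.1)]
print(len(q),cv2.minAreaRect(q[:,:2].astype(np.float32)*1000))
E
```

```text
[ 0.63378044 -0.1575855   0.14560701] 0.04953028110724919 29.99961858498864
[-0.001  0.     0.   ] [ 0.6  0.7 84.1]
6959 ((637.5361938476562, -158.41921997070312), (116.42031860351562, 116.68047332763672), 1.5979278087615967)
```

View pics/s2.png

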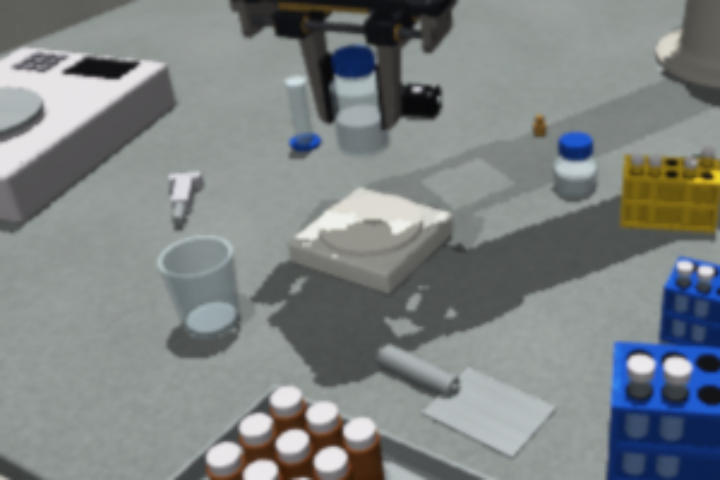

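The bottle hangs upright above the stirrer at about (360,110) in the crop. I'll lower it by 84 mm and release.

To row units: 84.5 mm / 800 = 0.1056, 84 mm / 800 = 0.105.

>>> {"name": "move_arm", "arguments": {"commands": "0 0 0 0 0 0.0313 -1;0 0 0 0.0013 0 0.0625 -1;0 0 0 0.0013 0 0.0875 -1;0 0 0 0.0013 0 0.0975 -1;0 0 0 0.0013 0 0.1025 -1;0 0 0 0.0013 0 0.105 -1;0 0 0 0.0013 0 0.1056 -1;0 0 0 0.0013 0 0.1056 -1;0 0 0 0.0013 0 0.1056 -1;0 0 0 0.0013 0 0.1056 1;0 0 0 0.0013 0 0.1056 1;0 0 0 0.0013 0 0.1056 1;0 0 0 0.0013 0 0.1056 1;0 0 0 0.0013 0 0.1056 1;0 0 0 0.0013 0 0.1056 1"}}

```text
time_s: 7.15
tcp_pos: [0.6351, -0.1583, 0.0611]
tool_rot: [3.142, -0.0, 0.279]
contact_force: [0.3, -0.3, 0.6]
opening: 0.0915
grasp_force: 0.0
```

```bash
python3 -c "
from h import *
rel([.634,-.158,.2],.279);rel([.358,.2695,.2],.279);rel([.358,.2695,.2],.9)"
```

```text
[ 0. -0. -0.] [  -0.9   -0.6 -138.9]
[ 0. -0. -0.] [-148.6 -487.6 -138.9]
[ 0.    -0.    -0.621] [-148.6 -487.6 -138.9]
```

To row units: -488 mm / 800 = -0.61, -149 mm / 800 = -0.1863.

>>> {"name": "move_arm", "arguments": {"commands": "0 0 0 0 0 -0.05 1;0 0 0 0 0 -0.1125 1;0 0 0 0 0 -0.1738 1;0 0 0 -0.1863 -0.61 -0.1738 1;0 0 0 -0.1863 -0.61 -0.1738 1;0 0 0 -0.1863 -0.61 -0.1738 1;0 0 0 -0.1863 -0.61 -0.1738 1;0 0 0 -0.1863 -0.61 -0.1738 1;0 0 0 -0.1863 -0.61 -0.1738 1;0 0 0 -0.1863 -0.61 -0.1738 1;0 0 0 -0.1863 -0.61 -0.1738 1;0 0 0 -0.1863 -0.61 -0.1738 1;0 0 0 -0.1863 -0.61 -0.1738 1;0 0 0 -0.1863 -0.61 -0.1738 1;0 0 0 -0.1863 -0.61 -0.1738 1;0 0 0 -0.1863 -0.61 -0.1738 1;0 0 0 -0.1863 -0.61 -0.1738 1"}}

```text
time_s: 8.85
tcp_pos: [0.3585, 0.2687, 0.2001]
tool_rot: [3.141, -0.0, 0.277]
contact_force: [1.3, -0.6, -0.4]
opening: 0.0921
grasp_force: 0.0
```

```bash
python3 - <<'E'
from h import *
s=read_state();p,d=camera('wrist');c=cloud('wrist',d,s);cv2.imwrite('pics/w3.png',p)
q=c[(c[...,2]>.042)&(c[...,2]<.06)&(np.hypot(c[...,0]-.358,c[...,1]-.2695)<.06)]
print('pot',len(q),cv2.minAreaRect(q[:,:2].astype(np.float32)*1000))
p,d=camera('top');c=cloud('top',d)
q=c[(c[...,2]>.12)&(c[...,2]<.14)&(np.hypot(c[...,0]-.635,c[...,1]+.158)<.04)]
print('tall',len(q),cv2.minAreaRect(q[:,:2].astype(np.float32)*1000))
rel([.358,.2695,.024],.279)
E
```

```text
pot 2114 ((359.149658203125, 272.1615905761719), (60.81288528442383, 60.33344650268555), 14.43177318572998)
tall 207 ((634.0543823242188, -158.88694763183594), (35.76039123535156, 35.3232307434082), 53.74352264404297)
[ 0.     0.    -0.003] [ -0.2  -0.9 176.1]
```

To row units: 176 mm / 800 = 0.22, 100 mm / 800 = 0.125.

>>> {"name": "move_arm", "arguments": {"commands": "0 0 0 0.0013 -0.0025 0.0625 1;0 0 0 0.0013 -0.0025 0.125 1;0 0 0 0.0013 -0.0025 0.175 1;0 0 0 0.0013 -0.0025 0.21 1;0 0 0 0.0013 -0.0025 0.22 1;0 0 0 0.0013 -0.0025 0.22 1;0 0 0 0.0013 -0.0025 0.22 1;0 0 0 0.0013 -0.0025 0.22 -1;0 0 0 0.0013 -0.0025 0.22 -1;0 0 0 0.0013 -0.0025 0.22 -1;0 0 0 0.0013 -0.0025 0.22 -1;0 0 0 0.0013 -0.0025 0.22 -1;0 0 0 0.0013 -0.0025 0.22 -1"}}

```text
time_s: 10.25
tcp_pos: [0.3583, 0.2722, 0.0246]
tool_rot: [3.142, -0.001, 0.279]
contact_force: [-0.6, -1.2, 4.7]
opening: 0.0609
grasp_force: 30.0
```

```bash
python3 -c "
from h import *
s=read_state();print(s['tcp_pos'],s['opening'],s['grasp_force'])
rel([.617,.0206,.154],.279);rel([.617,.0206,.025],.279)"
```

```text
[0.3582604  0.27215743 0.0245503 ] 0.060876352618686215 30.001021027565002
[ 0.    -0.001 -0.   ] [ 179.5  313.1 -129.3]
[ 0.    -0.001 -0.   ] [ 1.795e+02  3.131e+02 -3.000e-01]
```

>>> {"name": "move_arm", "arguments": {"commands": "0 0 0 0 0 -0.0188 -1;0 0 0 0 0 -0.0625 -1;0 0 0 0 0 -0.1188 -1;0 0 0 0.0063 0.0125 -0.1563 -1;0 0 0 0.025 0.0438 -0.1625 -1;0 0 0 0.05 0.0875 -0.1625 -1;0 0 0 0.0788 0.1375 -0.1625 -1;0 0 0 0.1075 0.1875 -0.1625 -1;0 0 0 0.1363 0.2375 -0.1625 -1;0 0 0 0.165 0.2875 -0.1625 -1;0 0 0 0.1938 0.3375 -0.1625 -1;0 0 0 0.2138 0.3725 -0.1625 -1;0 0 0 0.2244 0.3913 -0.1563 -1;0 0 0 0.2244 0.3913 -0.125 -1;0 0 0 0.2244 0.3913 -0.075 -1;0 0 0 0.2244 0.3913 -0.0375 -1;0 0 0 0.2244 0.3913 -0.015 -1;0 0 0 0.2244 0.3913 -0.005 -1;0 0 0 0.2244 0.3913 0 -1;0 0 0 0.2244 0.3913 0.0006 -1"}}

```text
time_s: 12.25
tcp_pos: [0.6167, 0.0207, 0.0246]
tool_rot: [-3.141, 0.0, 0.279]
contact_force: [-2.7, 0.7, 4.8]
opening: 0.0614
grasp_force: 30.0
```

To row units: -175 mm / 800 = -0.2188, -150 mm / 800 = -0.1875.

>>> {"name": "move_arm", "arguments": {"commands": "0 0 0 0 0 0 -1;0 0 0 0 0 0 -1;0 0 0 0 0 0 1;0 0 0 0 0 0 1;0 0 0 0 0 0 1;0 0 0 0 0 0 1;0 0 0 0 0 -0.0625 1;0 0 0 0 0 -0.125 1;0 0 0 0 0 -0.1875 1;0 0 0 0 0 -0.2188 1;0 0 0 0 0 -0.2188 1"}}

```text
time_s: 13.35
tcp_pos: [0.6198, 0.02, 0.2043]
tool_rot: [3.137, -0.009, 0.279]
contact_force: [0.2, -0.5, -0.5]
opening: 0.0919
grasp_force: 0.0
```

```bash
python3 - <<'E'
from h import *
s=read_state();p,d=camera('wrist');c=cloud('wrist',d,s)
q=c[(c[...,2]>.042)&(c[...,2]<.06)&(np.hypot(c[...,0]-.617,c[...,1]-.0206)<.06)]
print('pot',len(q),cv2.minAreaRect(q[:,:2].astype(np.float32)*1000))
print(s['tcp_pos'])
rel([.355,-.297,.2],1.917)
E
```

```text
pot 2045 ((617.4487915039062, 20.825593948364258), (60.844505310058594, 60.871639251708984), 8.187042236328125)
[0.61977871 0.0200228  0.20433375]
[ 0.005 -0.002 -1.638] [-3.402e+02  2.327e+02 -2.000e-01]
```

To row units: -340 mm / 800 = -0.425, 233 mm / 800 = 0.2913, -1.64 rad / 3.1416 = -0.522.

>>> {"name": "move_arm", "arguments": {"commands": "0 0 -0.522 -0.425 0.2913 0 1;0 0 -0.522 -0.425 0.2913 0 1;0 0 -0.522 -0.425 0.2913 0 1;0 0 -0.522 -0.425 0.2913 0 1;0 0 -0.522 -0.425 0.2913 0 1;0 0 -0.522 -0.425 0.2913 0 1;0 0 -0.522 -0.425 0.2913 0 1;0 0 -0.522 -0.425 0.2913 0 1;0 0 -0.522 -0.425 0.2913 0 1;0 0 -0.522 -0.425 0.2913 0 1;0 0 -0.522 -0.425 0.2913 0 1;0 0 -0.522 -0.425 0.2913 0 1;0 0 -0.522 -0.425 0.2913 0 1;0 0 -0.522 -0.425 0.2913 0 1;0 0 -0.522 -0.425 0.2913 0 1;0 0 -0.522 -0.425 0.2913 0 1"}}

```text
time_s: 15.0
tcp_pos: [0.3539, -0.2968, 0.1982]
tool_rot: [-3.141, -0.001, 1.918]
contact_force: [0.3, -0.7, 0.6]
opening: 0.0919
grasp_force: 0.0
```

```bash
python3 - <<'E'
from h import *
s=read_state();p,d=camera('wrist');c=cloud('wrist',d,s);cv2.imwrite('pics/w4.png',p)
q=c[(c[...,2]>.024)&(c[...,2]<.04)&(np.hypot(c[...,0]-.355,c[...,1]+.297)<.06)]
print('mix',len(q),cv2.minAreaRect(q[:,:2].astype(np.float32)*1000))
rel([.355,-.297,.0045],1.917)
E
```

```text
mix 1240 ((355.3365783691406, -296.7538757324219), (35.4443359375, 53.55780029296875), 19.255653381347656)
[-0.    -0.     0.001] [ -0.5   1.  193.9]
```

View pics/w4.png

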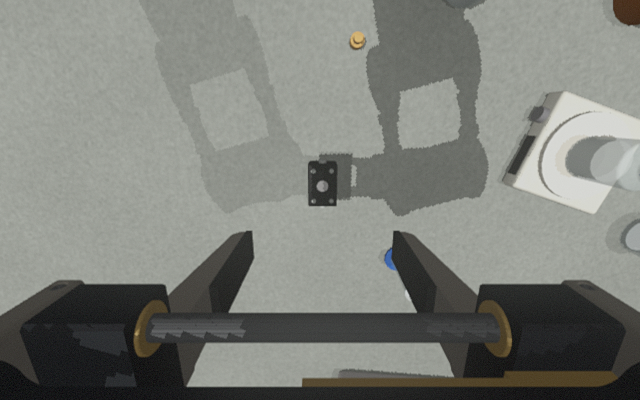

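The mixer is at (322,185), centred and square between the fingers. The cylinder's foot at (395,258) stays more than 90 mm off the grip line. I'll go down now.

To row units: 193.5 mm / 800 = 0.2419, 188 mm / 800 = 0.235.

>>> {"name": "move_arm", "arguments": {"commands": "0 0 0 0 0.0013 0.0625 0.6;0 0 0 0 0.0013 0.125 0.6;0 0 0 0 0.0013 0.1813 0.6;0 0 0 0 0.0013 0.2188 0.6;0 0 0 0 0.0013 0.235 0.6;0 0 0 0 0.0013 0.2419 0.6;0 0 0 0 0.0013 0.2419 0.6;0 0 0 0 0.0013 0.2419 0.6;0 0 0 0 0.0013 0.2419 -1;0 0 0 0 0.0013 0.2419 -1;0 0 0 0 0.0013 0.2419 -1;0 0 0 0 0.0013 0.2419 -1;0 0 0 0 0.0013 0.2419 -1;0 0 0 0 0.0013 0.2419 -1"}}

```text
time_s: 16.45
tcp_pos: [0.3548, -0.2968, 0.0052]
tool_rot: [-3.141, 0.0, 1.919]
contact_force: [0.3, -0.8, 1.5]
opening: 0.0357
grasp_force: 30.0
```

```bash
python3 -c "
from h import *
s=read_state();print(s['tcp_pos'],s['opening'],s['grasp_force'])
z=s['tcp_pos'][2]
rel([.6172,.0206,z+.15],1.917);rel([.6172,.0206,z+.05],1.917)"
```

```text
[ 0.35480955 -0.29679916  0.00522588] 0.03573228114402036 30.000352263450623
[-0.     0.     0.002] [ 208.9  354.9 -150. ]
[-0.     0.     0.002] [208.9 354.9 -50. ]
```

To row units: 355 mm / 800 = 0.4438, 208 mm / 800 = 0.26.

>>> {"name": "move_arm", "arguments": {"commands": "0 0 0 0 0 -0.0188 -1;0 0 0 0 0 -0.0625 -1;0 0 0 0 0 -0.1188 -1;0 0 0 0 0 -0.1688 -1;0 0 0 0.0113 0.0188 -0.1875 -1;0 0 0 0.0325 0.0563 -0.1875 -1;0 0 0 0.0625 0.1063 -0.1875 -1;0 0 0 0.0925 0.1575 -0.1875 -1;0 0 0 0.1225 0.2088 -0.1875 -1;0 0 0 0.1525 0.26 -0.1875 -1;0 0 0 0.1825 0.3113 -0.1875 -1;0 0 0 0.2125 0.3613 -0.1875 -1;0 0 0 0.2363 0.4025 -0.1875 -1;0 0 0 0.2525 0.4288 -0.1875 -1;0 0 0 0.2613 0.4438 -0.1875 -1;0 0 0 0.2613 0.4438 -0.1875 -1;0 0 0 0.2613 0.4438 -0.1625 -1;0 0 0 0.2613 0.4438 -0.125 -1;0 0 0 0.2613 0.4438 -0.0938 -1;0 0 0 0.2613 0.4438 -0.075 -1"}}

```text
time_s: 18.45
tcp_pos: [0.6151, 0.0196, 0.0627]
tool_rot: [-3.138, -0.002, 1.917]
contact_force: [-0.5, -1.0, -1.6]
opening: 0.0356
grasp_force: 30.0
```

To row units: 10 mm / 800 = 0.0125, 9.5 mm / 800 = 0.0119.

>>> {"name": "move_arm", "arguments": {"commands": "0 0 0 0 0 0.005 -1;0 0 0 0 0 0.0088 -1;0 0 0 0 0 0.0113 -1;0 0 0 0 0 0.0119 -1;0 0 0 0 0 0.0125 -1;0 0 0 0 0 0.0125 -1"}}

```text
time_s: 19.05
tcp_pos: [0.6176, 0.0208, 0.0557]
tool_rot: [3.141, 0.0, 1.919]
contact_force: [-0.3, 0.6, -1.1]
opening: 0.036
grasp_force: 30.0
```

```bash
python3 - <<'E'
from h import *
s=read_state();print(s['tcp_pos'],s['opening'],s['grasp_force'],s['contact_force'])
p,d=camera('scene');cv2.imwrite('pics/s5.png',cv2.resize(p[80:280,200:500],None,fx=2.4,fy=2.4))
E
```

```text
[0.61763952 0.02082895 0.05565387] 0.03600917045515271 29.999755024909973 [-0.29036107  0.6124733  -1.05036638]
```

View pics/s5.png

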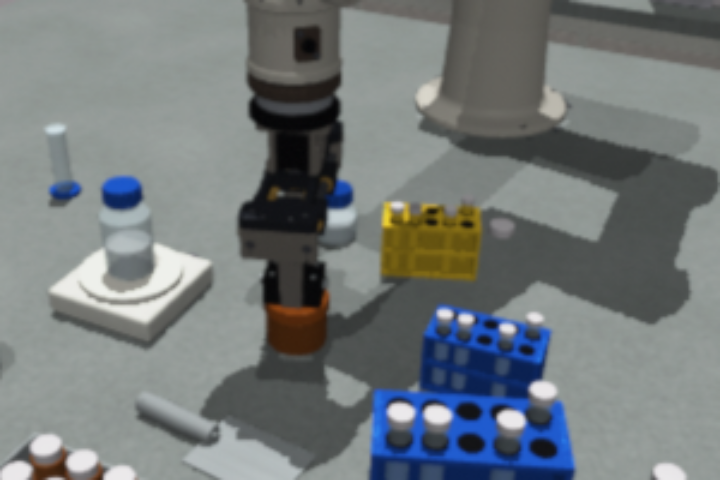

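The mixer is at the lid, at about (295,300) in the crop, and the tall bottle stands on the plate. I'll lower one more millimetre, release and retreat.

>>> {"name": "move_arm", "arguments": {"commands": "0 0 0 0 0 0.0009 -1;0 0 0 0 0 0.0013 -1;0 0 0 0 0 0.0013 -1;0 0 0 0 0 0.0013 0.3;0 0 0 0 0 0.0013 0.3;0 0 0 0 0 0.0013 0.3;0 0 0 0 0 0.0013 0.3;0 0 0 0 0 -0.025 0.3;0 0 0 0 0 -0.075 0.3;0 0 0 0 0 -0.1375 0.3;0 0 0 0 0 -0.1875 0.3;0 0 0 0 0 -0.1875 0.3"}}

```text
time_s: 20.3
tcp_pos: [0.6214, 0.0203, 0.2131]
tool_rot: [3.13, 0.007, 1.919]
contact_force: [-0.2, 0.2, 0.1]
opening: 0.0595
grasp_force: 0.0
```

```bash
python3 - <<'E'
from h import *
s=read_state();p,d=camera('wrist');c=cloud('wrist',d,s)
for a,b in((.07,.09),(.042,.06)):
    q=c[(c[...,2]>a)&(c[...,2]<b)&(np.hypot(c[...,0]-.617,c[...,1]-.0206)<.06)]
    print(len(q),np.median(q[:,2]),cv2.minAreaRect(q[:,:2].astype(np.float32)*1000))
rel([.4275,-.0353,.2],1.571)
E
```

```text
1580 0.08004040027691775 ((619.3184204101562, 21.043155670166016), (35.94511795043945, 61.406864166259766), 20.22849464416504)
612 0.049932984137396164 ((614.6752319335938, 25.315467834472656), (61.16732406616211, 52.62858200073242), 25.44732093811035)
[0.007 0.002 0.348] [  13.1 -199.6    7.7]
```

To row units: -200 mm / 800 = -0.25, 13 mm / 800 = 0.0163, 0.348 rad / 3.1416 = 0.1108.

>>> {"name": "move_arm", "arguments": {"commands": "0.0022 0.0006 0.1108 0.0163 -0.25 0.01 0.5;0.0022 0.0006 0.1108 0.0163 -0.25 0.01 0.5;0.0022 0.0006 0.1108 0.0163 -0.25 0.01 0.5;0.0022 0.0006 0.1108 0.0163 -0.25 0.01 0.5;0.0022 0.0006 0.1108 0.0163 -0.25 0.01 0.5;0.0022 0.0006 0.1108 0.0163 -0.25 0.01 0.5;0.0022 0.0006 0.1108 0.0163 -0.25 0.01 0.5;0.0022 0.0006 0.1108 0.0163 -0.25 0.01 0.5"}}

```text
time_s: 21.15
tcp_pos: [0.426, -0.0352, 0.1971]
tool_rot: [-3.134, -0.001, 1.571]
contact_force: [0.2, -0.4, 0.6]
opening: 0.069
grasp_force: 0.0
```

```bash
python3 - <<'E'
from h import *
s=read_state();p,d=camera('wrist');c=cloud('wrist',d,s);cv2.imwrite('pics/w6.png',p)
q=c[(c[...,2]>.05)&(c[...,2]<.07)&(np.hypot(c[...,0]-.4275,c[...,1]+.0353)<.035)]
print('short',len(q),cv2.minAreaRect(q[:,:2].astype(np.float32)*1000))
rel([.4275,-.0353,.032],1.571)
E
```

```text
short 820 ((427.6746826171875, -33.54681396484375), (37.3508186340332, 37.3509635925293), 77.41183471679688)
[-0.007 -0.001  0.001] [ -0.3   2.8 165.1]
```

View pics/w6.png

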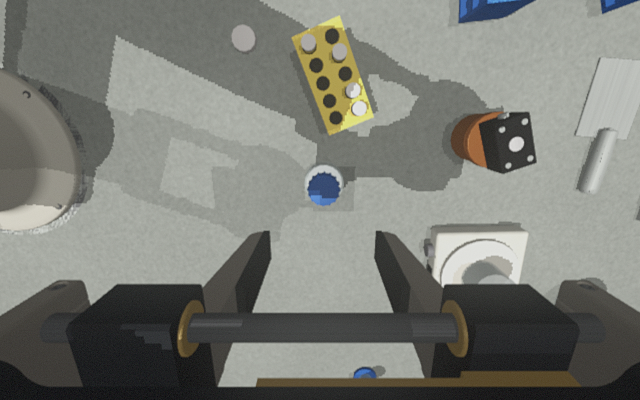

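The short bottle's cap is at (323,187), centred between the fingers. The yellow rack is clear of the finger line, and the mixer lies flat on the pot at (510,142).

To row units: 165 mm / 800 = 0.2063, 100 mm / 800 = 0.125.

>>> {"name": "move_arm", "arguments": {"commands": "0 0 0 0.0013 0.0013 0.0625 0.5;0 0 0 0.0013 0.0019 0.125 0.5;0 0 0 0.0013 0.0019 0.175 0.5;0 0 0 0.0013 0.0019 0.2 0.5;0 0 0 0.0013 0.0019 0.2063 0.5;0 0 0 0.0013 0.0019 0.2063 0.5;0 0 0 0.0013 0.0019 0.2063 0.5;0 0 0 0.0013 0.0019 0.2063 -1;0 0 0 0.0013 0.0019 0.2063 -1;0 0 0 0.0013 0.0019 0.2063 -1;0 0 0 0.0013 0.0019 0.2063 -1;0 0 0 0.0013 0.0019 0.2063 -1;0 0 0 0.0013 0.0019 0.2063 -1"}}

```text
time_s: 22.5
tcp_pos: [0.4256, -0.0342, 0.0327]
tool_rot: [-3.135, -0.0, 1.571]
contact_force: [-1.7, -0.4, 5.3]
opening: 0.0362
grasp_force: 24.1
```

```bash
python3 -c "
from h import *
s=read_state();print(s['tcp_pos'],s['opening'],s['grasp_force'])
z=s['tcp_pos'][2]
rel([.510,.191,z+.13],1.571);rel([.51,.191,z],1.571)"
```

```text
[ 0.42558039 -0.0341929   0.03269669] 0.03621782406628483 24.144984988379292
[-0.006 -0.    -0.   ] [ 225.3   83.6 -130.4]
[-0.006 -0.    -0.   ] [225.2  84.4  -0.4]
```

To row units: 225 mm / 800 = 0.2813, 130 mm / 800 = 0.1625.

>>> {"name": "move_arm", "arguments": {"commands": "0 0 0 0 0 0 -1;0 0 0 0 0 -0.0188 -1;0 0 0 0 0 -0.0563 -1;0 0 0 0 0 -0.1063 -1;0 0 0 0.0063 0.0025 -0.1438 -1;0 0 0 0.025 0.01 -0.1563 -1;0 0 0 0.0625 0.0238 -0.1563 -1;0 0 0 0.1125 0.0425 -0.1563 -1;0 0 0 0.1625 0.0613 -0.1563 -1;0 0 0 0.2125 0.08 -0.1563 -1;0 0 0 0.2538 0.095 -0.1563 -1;0 0 0 0.2763 0.1025 -0.1563 -1;0 0 0 0.2813 0.105 -0.1563 -1;0 0 0 0.2813 0.105 -0.1375 -1;0 0 0 0.2813 0.105 -0.0938 -1;0 0 0 0.2813 0.105 -0.05 -1;0 0 0 0.2813 0.105 -0.0225 -1;0 0 0 0.2813 0.105 -0.0075 -1;0 0 0 0.2813 0.105 -0.0019 -1;0 0 0 0.2813 0.105 0 -1"}}

```text
time_s: 24.5
tcp_pos: [0.5073, 0.1896, 0.0334]
tool_rot: [-3.128, 0.001, 1.571]
contact_force: [-16.2, -4.3, 29.0]
opening: 0.0357
grasp_force: 38.4
```

To row units: -180 mm / 800 = -0.225, -160 mm / 800 = -0.2.

>>> {"name": "move_arm", "arguments": {"commands": "0 0 0 0 0 0 -1;0 0 0 0 0 0.0006 -1;0 0 0 0 0 0.0006 -1;0 0 0 0 0 0.0006 0.3;0 0 0 0 0 0.0006 0.3;0 0 0 0 0 0.0006 0.3;0 0 0 0 0 0.0006 0.3;0 0 0 0 0 -0.025 0.3;0 0 0 0 0 -0.075 0.3;0 0 0 0 0 -0.1375 0.3;0 0 0 0 0 -0.2 0.3;0 0 0 0 0 -0.225 0.3;0 0 0 0 0 -0.225 0.3;0 0 0 0 0 -0.225 0.3"}}

```text
time_s: 25.9
tcp_pos: [0.51, 0.1907, 0.2107]
tool_rot: [-3.133, -0.001, 1.571]
contact_force: [-0.3, 0.4, -1.3]
opening: 0.0599
grasp_force: 0.0
```

```bash
python3 - <<'E'
from h import *
s=read_state();p,d=camera('wrist');c=cloud('wrist',d,s);cv2.imwrite('pics/w7.png',p)
def f(n,a,b,x,y,r):
    q=c[(c[...,2]>a)&(c[...,2]<b)&(np.hypot(c[...,0]-x,c[...,1]-y)<r)]
    print(n,len(q),np.median(q[:,2]) if len(q) else '',cv2.minAreaRect(q[:,:2].astype(np.float32)*1000) if len(q) else '')
f('short',.05,.07,.51,.191,.035);f('rack',.05,.069,.6,.2,.065)
p,d=camera('top');c=cloud('top',d);cv2.imwrite('pics/top7.png',p)
f('short',.05,.07,.51,.191,.035);f('tall',.12,.14,.634,-.158,.04);f('mix',.07,.09,.617,.02,.05);f('pot',.042,.058,.617,.02,.05);f('foot',-.01,.09,.494,-.364,.03)
p,d=camera('scene');cv2.imwrite('pics/s7.png',p)
E
```

```text
short 758 0.059888971924673934 ((510.4279479980469, 190.6106719970703), (36.528404235839844, 37.25830841064453), 9.077617645263672)
rack 3143 0.06024415403979011 ((600.210693359375, 200.70909118652344), (50.077484130859375, 100.24617004394531), 5.871068954467773)
short 187 0.05880624212234287 ((508.700439453125, 188.76585388183594), (35.74493408203125, 36.5429573059082), 34.03756332397461)
tall 204 0.12885968078550392 ((634.5040283203125, -158.746337890625), (35.39771270751953, 34.377906799316406), 14.448017120361328)
mix 349 0.0787665945957785 ((618.9378051757812, 19.6224422454834), (36.33638381958008, 61.07037353515625), 19.90134048461914)
pot 146 0.04878485475784783 ((612.3193359375, 24.468589782714844), (60.870849609375, 48.784114837646484), 41.75616455078125)
foot 525 0.003855983466613644 ((493.72784423828125, -363.0690002441406), (59.23847579956055, 56.14739227294922), 17.69756317138672)
```

View pics/top7.png

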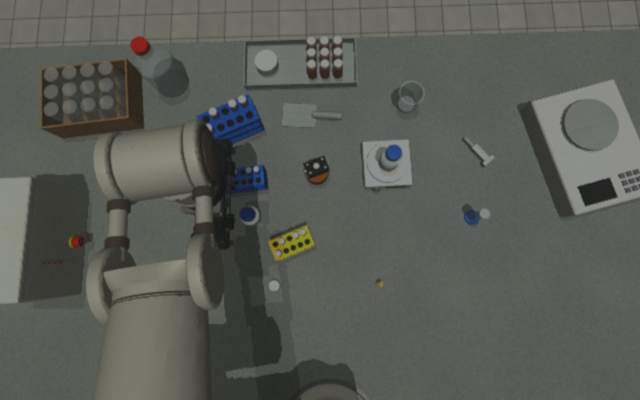

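View pics/s7.png

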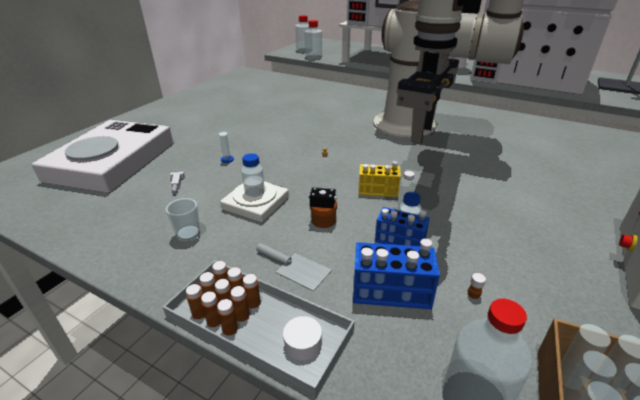

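Both views show the layout as asked. The tall bottle is on the plate, the mixer flat on the pot midway, the short bottle in front of the rack at (250,214), and the cylinder is unmoved at (472,217). The gripper is clear of everything.

```bash
python3 -c "
from workcell import *
print(hand_in())"
```

```text
the job is handed in; nothing more can be done
None
```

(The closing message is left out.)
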